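# Hang the hand stamp back on the stamp carousel

## Robot

A 7-joint arm with a two-finger parallel gripper is mounted at the origin on the work surface. World frame = base frame: x ahead of the robot, y to its left, z up, the work surface at z = 0. Lengths are in mm, angles in rad, forces in N, time in s.
With the tool pointing down it reaches from about 400 to 875 mm from the base axis. Payload 4.4 kg.
Tool frame: the origin (TCP) lies midway between the tips of the shut fingers; the grasp point (between the pads) lies 19 mm behind it; z points along the fingers, y is the line along which they close (so a half turn about z gives the same grasp; the last joint's range is limited). The gripper opens to 85 mm and grips with 20 to 120 N. Pads are 22 mm wide; open, the fingers measure 114 mm over their backs; the gripper's body (76 mm by 85 mm) begins 54 mm behind the grasp point. The pads swing forward as they close: fully open they stand 13 mm farther back than shut.
Start: joints at [1.103, 0.628, 0.038, 1.517, -0.027, 0.996, -0.02], TCP at [254.227, -598.236, 231.313] pointing down, gripper open.
Joint ranges: [-3.06, 3.06], [-0.37, 2.12], [-1.25, 1.32], [0.18, 2.47], [-1.1, 4.24], [0.23, 1.98], [-2.94, 2.94]. Speed limits (rad/s): [2.57, 2.57, 3.14, 3.14, 3.14, 3.14, 3.14].

## Interface

Orientations are given as [roll, pitch, yaw] about the fixed x, y, z axes, in that order (R = Rz(yaw) Ry(pitch) Rx(roll)).
In Python, from cell import read_state, get_image, finish_job gives the robot as it stands.
- The arm moves only by the tool send_rows, never from a script. Its argument "series" is a list of rows, each an object of numbers: "ax", "ay", "az": the turn, a rotation vector about the tool's x, y, z in rad; "dx", "dy", "dz": the shift along the tool's x, y, z in cm; "hand": the closure, from 0 (fully open) to 1 (shut). In form: [{"ax": .., "ay": .., "az": .., "dx": .., "dy": .., "dz": .., "hand": ..}, ...]. A call has 1 to 10 rows; each row is the pose to reach, as a shift and turn from the pose commanded when the call began, along the tool's axes at that moment; what a row does not reach only later rows make up. A row lasts 1/10 s, in which the tool goes at most 50 mm and 8.59 degrees, less where a joint would pass 70% of its speed; a pose out of reach is approached as far as the arm can. A call with a gripper value outside its range is refused whole. The fingers move at their own pace and stop on an object; the grip force is fixed at half the most. Time passes only in rows, so rows that repeat a pose let the fingers close. It gives the time, the measured TCP pose, the force, the opening and the grip force at its end, in the units of the state.
- read_state(): the state, without advancing time (a new reading comes with each control period).
- get_image(name): name is "side" or "top" or "wrist"; returns a dict with "pixels" (480x640x3 uint8, red, green, blue), "mtx" (3x3 intrinsics, pixels), "k1" (the pictures are not rectified: a ray, as slopes to the right and down, at radius r is drawn at 1 + k1 r^2 times it, then the intrinsics apply), "R" (3x3) and "t" (3): a world point X has camera coordinates R X + t. Camera axes: x right, y down, z forward; pixel columns grow to the right and rows downward; lengths in mm; the calibration is good to about 2 mm. A picture is of the moment at which its call begins. There is no depth.
- finish_job(): hands the job in; it is judged then, once.
The state is a dict: "clock": time; "qpos": joint angles; "qd": joint speeds; "tau": joint torques, N m; "eef_pos": TCP position; "tool_rot": TCP orientation; "force": force on the tool from outside, world axes, zero at the start; "torque": the same for the moment, N m; "width": finger opening in mm; "gripper_force": force on a finger pad.
Only numpy, scipy, OpenCV 4.12 (cv2) and the standard library are available. Lean on these libraries where they do the work, as an engineer would, in place of code of your own. Each camera call takes 0.05 s, during which the arm holds its last target. There are 200 camera calls.

## Task

Turn the stamp carousel until the empty fork points to the front of its board. Then slide the wooden hand stamp that stands on the table into that fork by its neck, all the way to the end of the slot, and press it down firmly between the gripping jaws, with about 15 N for a moment and never more than 20 N, so that its shoulder beds flat on the fork. Let go of it hanging upright there, with the other stamps still hanging and the rest of the table left as it was.

Things in the scene. Friction and masses are not known exactly. Their poses are not given: they have to be found in the camera images.
- board: fixed wooden board 300 (x) x 200 (y) x 12 mm high under the carousel; origin at the centre of its underside; its front edge, with a dark pencil groove along it, is on its own -x side, towards the robot
- carousel: fixed on the board: cast foot 144 mm wide and 18 mm post; origin on the carousel's axis at the board's top face, z up. On the post turns a white rotor: a hub plate 148 mm wide with six forks 60 degrees apart reaching 104 mm from the axis, their top faces 90 mm above this origin and 1.5 mm above the plate, and a knob on top. Five forks hold stamps, one is empty
- knob (a point): middle of the black bar knob on the rotor, on the axis, 61 mm above the forks' top; the bar is 62 long x 14 wide x 30 mm high, on a 24 mm round column. Axes turn with the rotor: x is the bar's length, -x points to the empty fork. The handles of the hung stamps stand 52 mm above the forks, from 65 mm off the axis outwards
- fork_seat (a point): the empty fork's seat: where a neck's centre lies when fully home, 78.5 mm from the axis, level with the fork's top face. Axes turn with the rotor: -x points outwards along the slot, z up. The fork is two prongs 9 mm wide, 6 mm thick, with a 16 mm gap open at the outer end; the slot ends at the hub plate's edge, 4.5 mm inwards of this point
- fork_mouth (a point): centre of the empty fork's outer end, 104 mm from the axis, level with its top face. In the gap two sprung steel jaws stand 6 mm apart, flaring to 15 mm at the mouth; a 9 mm neck spreads them against about 2 N each, so it drags by 2 to 6 N, about double as it enters, and is held by friction where it is left: it neither slides home nor drops by itself
- stamp: the wooden hand stamp to hang, 70 g or so, 88 mm tall, standing on the table on its stamping face: block 50 (x) x 28 (y) x 20 mm high, then a round steel neck 9 mm in diameter from 20 to 36 mm, then a round wooden handle 24 to 26 mm in diameter from 36 to 83 mm with a domed top. Origin at the centre of its underside, z up
- stamp_neck (a point): point of that stamp on its axis at the underside of the handle (the flat shoulder, 24 mm wide), 36 mm above the stamp's underside; it lies on fork_seat when the stamp is fully home
- hung1: a stamp of the same make hanging in one of the other forks, block up to 50 x 30 mm; origin at the centre of its underside; leave it hanging
- hung2: a stamp of the same make hanging in one of the other forks, block up to 50 x 30 mm; origin at the centre of its underside; leave it hanging
- hung3: a stamp of the same make hanging in one of the other forks, block up to 50 x 30 mm; origin at the centre of its underside; leave it hanging
- hung4: a stamp of the same make hanging in one of the other forks, block up to 50 x 30 mm; origin at the centre of its underside; leave it hanging
- hung5: a stamp of the same make hanging in one of the other forks, block up to 50 x 30 mm; origin at the centre of its underside; leave it hanging
- selfinker: self-inking office stamp, plastic block 45 x 30 x 79 mm tall, no neck; a bystander
- mug: white mug, 80 mm wide, 95 mm tall; a bystander
- bottle: brown drinks bottle, 66 mm wide, 200 mm tall; a bystander
- inkpad: closed ink pad, 78 x 113 x 19 mm; a bystander
- marker: marker pen lying, 125 mm long; a bystander
- stapler: stapler, 140 x 36 x 47 mm; a bystander
- rotor (a joint): turn of the rotor on its post since the start, rad, anticlockwise from above is positive; starts at 0. No end stops within reach (7 rad either way), a steady drag of about 0.12 N m; it stays where it is left
Mind the look-alikes: they are no part of the job. Leave any red or yellow look-alike of the stamp alone.

How it is judged (in metres and radians):
On the way, in this order (a step that is already met when the one before it is completed fails the run):
1. the empty fork points to the front of the board, the stamp not yet in it (y of fork_mouth in the frame of board between -0.022 and 0.022 m and x of fork_mouth in the frame of board below -0.05 m and distance between stamp_neck and fork_seat above 0.03 m), for 0.2 s.
2. the neck is at the end of the slot and the shoulder is pressed firmly on the fork: at least 15 N between stamp and carousel (some 10 N of push on top of the jaws' pinch) (x of stamp_neck in the frame of fork_seat between -0.002 and 0.003 m and y of stamp_neck in the frame of fork_seat between -0.003 and 0.003 m and z of stamp_neck in the frame of fork_seat between -0.003 and 0.0015 m and angle between stamp's own z axis and vertical below 0.08 rad and contact force between stamp and carousel above 15 N), for 0.2 s.
At the end, for the whole second after the job is handed in: Stamp let go, at rest and upright (0.08 rad) in the fork: neck within 2 mm of the slot's end, shoulder within 1.5 mm of the fork's top; fork mouth in front and within 22 mm of the board's centre line; the other five stamps hang upright within 0.15 rad (x of stamp_neck in the frame of fork_seat between -0.002 and 0.003 m and y of stamp_neck in the frame of fork_seat between -0.003 and 0.003 m and z of stamp_neck in the frame of fork_seat between -0.003 and 0.0015 m and angle between stamp's own z axis and vertical below 0.08 rad and y of fork_mouth in the frame of board between -0.022 and 0.022 m and x of fork_mouth in the frame of board below -0.05 m and linear speed of stamp below 0.02 m/s and contact force between stamp and the fingers below 0.05 N and angle between each of hung1, hung2, hung3, hung4, hung5's own z axis and vertical below 0.15 rad); the robot touches nothing.
It fails at once if the stamp is forced against the carousel with more than 26 N in all, about 5 N of pinch and weight included (contact force between stamp and carousel above 26 N).
It fails at once if a hanging stamp is knocked askew or off its fork (angle between any of hung1, hung2, hung3, hung4, hung5's own z axis and vertical above 0.3 rad or height (world z) of any of hung1, hung2, hung3, hung4, hung5 below 0.055 m).
It fails at once if another thing on the table is moved by more than 20 mm (distance of any of selfinker, mug, bottle, inkpad, marker, stapler from where it was at the start of the episode above 0.02 m).
It also fails if it takes over 72 s, if anything falls off the work surface, if the arm or the gripper's body presses on something with over 40 N, if the wrist force passes 120 N, or if a joint passes its speed limit or range.

## Working session

There is one attempt and no reset: what is moved stays moved. The work goes in short steps, Python scripts to look and compute and a tool call to move; the robot and the scene stay as the last step left them, time stands still between calls to the robot, and variables do not carry over. Pictures are saved under pics/ and viewed, at most 10 in all, crops included, and the job is handed in when it is done.

Besides the shell and the picture viewer there is one more tool, called after ">>>" as a command line: name --argument value ..., lists and objects as JSON in quotes. send_rows: Moves the arm, as the interface text tells. Its arguments: {"type":"object","properties":{"series":{"type":"array","items":{"type":"object","properties":{"ax":{"type":"number"},"ay":{"type":"number"},"az":{"type":"number"},"dx":{"type":"number"},"dy":{"type":"number"},"dz":{"type":"number"},"hand":{"type":"number"}}}}},"required":["series"]}

```bash
mkdir -p pics; ls
cat > h.py <<'E'
import numpy as np,cv2
from cell import read_state,get_image,finish_job
def snap(n,fn=None):
    d=get_image(n)
    if fn: cv2.imwrite('pics/'+fn,cv2.cvtColor(np.array(d['pixels']),cv2.COLOR_RGB2BGR))
    return d
def ray(d,u,v):
    K=np.array(d['mtx']);x=(u-K[0,2])/K[0,0];y=(v-K[1,2])/K[1,1]
    a,b=x,y
    for _ in range(30):
        s=1+d['k1']*(a*a+b*b);a,b=x/s,y/s
    R=np.array(d['R']);t=np.array(d['t']);return -R.T@t,R.T@np.array([a,b,1])
def atz(d,u,v,z):
    c,r=ray(d,u,v);return c+r*(z-c[2])/r[2]
def proj(d,X):
    p=np.array(d['R'])@np.array(X,float)+np.array(d['t']);a,b=p[:2]/p[2];s=1+d['k1']*(a*a+b*b)
    K=np.array(d['mtx']);return np.array([K[0,0]*a*s+K[0,2],K[1,1]*b*s+K[1,2]])
def tri(obs):
    A=np.zeros((3,3));b=np.zeros(3)
    for d,u,v in obs:
        c,r=ray(d,u,v);r=r/np.linalg.norm(r);P=np.eye(3)-np.outer(r,r);A+=P;b+=P@c
    return np.linalg.solve(A,b)
E
python3 - <<'E'
from h import *
import pickle
D={n:snap(n,n+'0.png') for n in('side','top','wrist')}
pickle.dump(D,open('d0.pkl','wb'))
for n in D: print(n,-np.array(D[n]['R']).T@np.array(D[n]['t']),D[n]['k1'],D[n]['mtx'][0][0])
print(read_state())
E
```

```text
pics
side [-83.49891246 554.5352966  777.1511454 ] 0.004302845287462335 456.1650160217433
top [ 227.30050492  -48.51444031 1443.87394735] -0.030393130999937065 510.5305646781612
wrist [ 329.28498206 -564.3621751   372.6342355 ] -0.03994566081748098 411.27656711842496
{'clock': 0.15, 'qpos': array([ 1.10320025,  0.62913903,  0.03847283,  1.51808311, -0.02699241,
        0.9963007 , -0.02001579]), 'qd': array([ 0.00063662, -0.00149747,  0.00103693, -0.00339074, -0.00065031,
        0.00079411, -0.00052674]), 'tau': array([ 1.61238819e-03, -5.63805199e+01,  1.22771434e+00, -1.93649894e+01,
        1.10487585e-02,  7.41492579e-03,  1.04969396e-05]), 'eef_pos': array([ 254.03892323, -597.81753693,  230.61496602]), 'tool_rot': array([-3.14018127e+00,  2.62155593e-05,  4.01765922e-01]), 'force': array([-0.41389453, -0.04729052, -0.99306827]), 'torque': array([-0.01741115,  0.00131281,  0.07179309]), 'gripper_force': 0.0, 'width': 85.48531238178359}
```

View pics/top0.png

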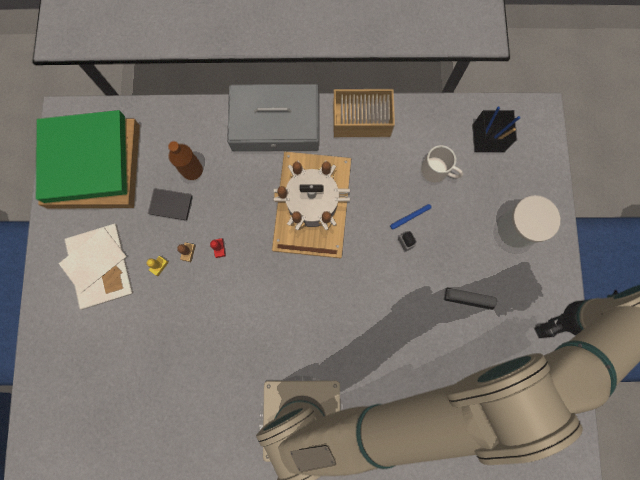

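View pics/side0.png

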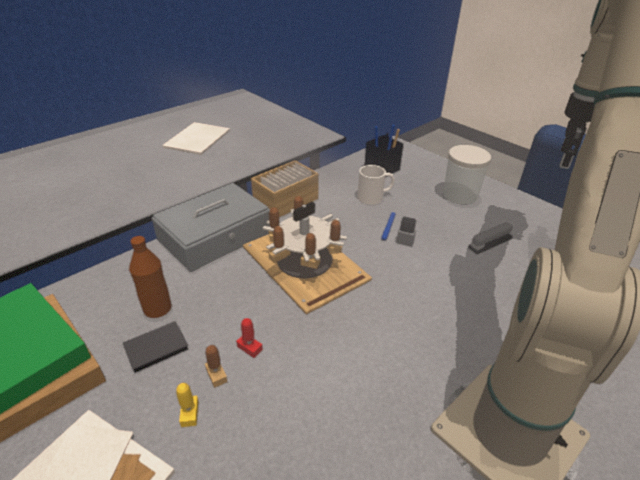

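Candidates for the wooden stamp in the top view: yellow at (156,265), wooden at (186,250), red at (217,247), the hung ones around (311,193), and the self-inker at (407,240). I choose the wooden one at (186,250). The empty fork points right, around (345,195).

Run:
```python
from h import *
a=cv2.imread('pics/top0.png')[145:265,265:365];b=cv2.imread('pics/top0.png')[230:280,140:240];c=cv2.imread('pics/side0.png')[330:430,170:270]
a=cv2.resize(a,(500,600),interpolation=3);b=cv2.resize(b,(300,150),interpolation=3);c=cv2.resize(c,(300,300),interpolation=3)
o=np.zeros((600,800,3),np.uint8);o[:,:500]=a;o[:150,500:]=b;o[150:450,500:]=c;cv2.imwrite('pics/crop1.png',o)
```

```text
(no output)
```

View pics/crop1.png

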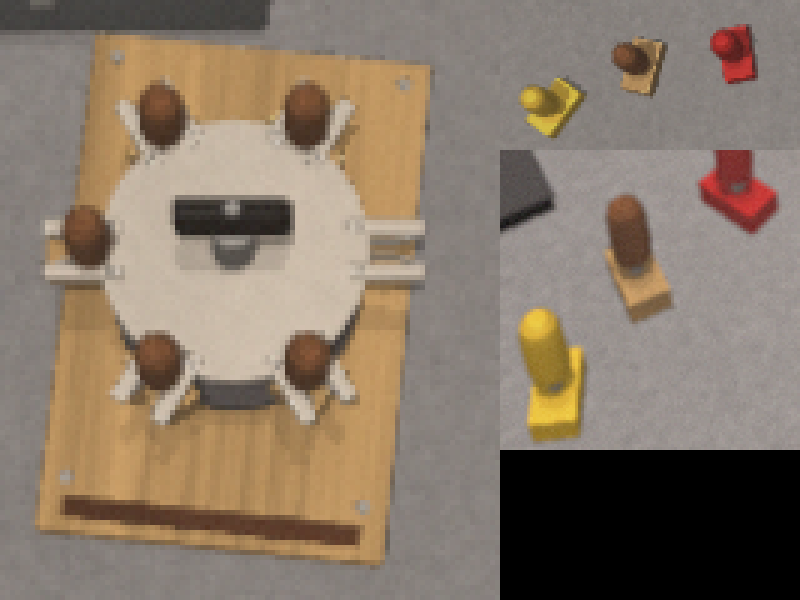

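Run:
```python
from h import *
import pickle
D=pickle.load(open('d0.pkl','rb'));T=D['top'];S=D['side'];f=lambda x,y:(x/5+265,y/5+145)
np.set_printoptions(precision=1,suppress=True)
c=[atz(T,*f(*p),12)[:2] for p in((97,35),(430,66),(383,565),(38,528))];c=np.array(c);print(c,c.mean(0))
for i in range(4):
    e=c[(i+1)%4]-c[i];print(np.hypot(*e),np.degrees(np.arctan2(e[1],e[0])))
print('plate',atz(T,*f(237,250),100),'diam',atz(T,*f(103,250),100)-atz(T,*f(370,250),100))
print('mouth',atz(T,*f(424,249),102),'opp',atz(T,*f(44,250),102))
print('knob',[atz(T,*f(*p),178) for p in((174,200),(294,200),(234,207))])
g=lambda x,y:((x-500)/3+140,y/3+230);k=lambda x,y:((x-500)/3+170,(y-150)/3+330)
# block top corners in top view
print('blockT',[atz(T,*g(*p),20)[:2] for p in((633,38),(665,40),(650,94),(620,86))])
print('handle top',tri([(T,*g(624,54)),(S,*k(626,200))]))
print('blockS',[atz(S,*k(*p),z)[:2] for p,z in(((670,292),20),((632,306),20),((634,318),0),((671,303),0),((607,262),20))])
print('neckS', atz(S,*k(637,272),22))
```

```text
[[ 752.7   49.7]
 [ 732.4 -146.8]
 [ 435.8 -114.9]
 [ 458.    80.7]] [594.7 -32.8]
197.53757749602414 -95.90758689831728
298.30610945647555 173.86077084951125
196.85815822079502 83.53909869039649
296.403062311408 -6.007607196204653
plate [596.5 -33.7 100. ] diam [  0.8 145.5   0. ]
mouth [ 596.  -135.4  102. ] opp [596.6  71.3 102. ]
knob [array([602. ,  -2.1, 178. ]), array([601.6, -64. , 178. ]), array([598. , -33.1, 178. ])]
blockT [array([480.6, 331.2]), array([478.5, 300.7]), array([427.1, 312.7]), array([434.8, 341.3])]
handle top [455.5 322.3  86.4]
blockS [array([426.3, 319.8]), array([433.6, 343.4]), array([438.6, 341.8]), array([432.1, 317.7]), array([473.4, 337.5])]
neckS [452.2 327.8  22. ]
```

```bash
cat >> h.py <<'E'
from scipy.spatial.transform import Rotation as Ro
def go(x,y,z,psi):
    s=read_state();R=Ro.from_euler('xyz',s['tool_rot'])
    d=R.inv().apply(np.array([x,y,z])-s['eef_pos'])/10
    r=(R.inv()*Ro.from_euler('xyz',[np.pi,0,psi])).as_rotvec()
    print('d',d.round(2),'a',r.round(3),'pos',s['eef_pos'].round(1),s['tool_rot'].round(3),'F',s['force'].round(2),'t',round(s['clock'],2),'q7',s['qpos'][6].round(2),s['width'].round(1))
E
python3 -c "
from h import *
go(597,-33,240,1.571)"
```

```text
Traceback (most recent call last):
  File "h.py", line 28, in go
    print('d',d.round(2),'a',r.round(3),'pos',s['eef_pos'].round(1),s['tool_rot'].round(3),'F',s['force'].round(2),'t',round(s['clock'],2),'q7',s['qpos'][6].round(2),s['width'].round(1))
                                                                                                                                                                      ^^^^^^^^^^^^^^^^
AttributeError: 'float' object has no attribute 'round'
```

```bash
sed -i "s/s\['width'\].round(1)/round(s['width'],1)/" h.py
python3 -c "
from h import *
go(597,-33,240,1.571)"
```

```text
d [ 53.65 -38.57  -0.89] a [-1.000e-03 -1.000e-03 -1.169e+00] pos [ 254.  -597.8  230.6] [-3.14   0.     0.402] F [-0.41 -0.05 -0.99] t 0.15 q7 -0.02 85.5
```

>>> send_rows --series '[{"dx": 4, "dy": -2.9, "dz": -0.9, "az": -0.1, "hand": 0.3}, {"dx": 8, "dy": -5.8, "dz": -0.9, "az": -0.2, "hand": 0.4}, {"dx": 12, "dy": -8.6, "dz": -0.9, "az": -0.3, "hand": 0.4}, {"dx": 16, "dy": -11.5, "dz": -0.9, "az": -0.4, "hand": 0.4}, {"dx": 20, "dy": -14.4, "dz": -0.9, "az": -0.5, "hand": 0.4}, {"dx": 24, "dy": -17.3, "dz": -0.9, "az": -0.6, "hand": 0.4}, {"dx": 28, "dy": -20.1, "dz": -0.9, "az": -0.7, "hand": 0.4}, {"dx": 32, "dy": -23, "dz": -0.9, "az": -0.8, "hand": 0.4}, {"dx": 36, "dy": -25.9, "dz": -0.9, "az": -0.9, "hand": 0.4}, {"dx": 40, "dy": -28.8, "dz": -0.9, "az": -1.0, "hand": 0.4}]'

```text
invalid input at $.series[0]: expected keys ax, ay, az, dx, dy, dz, hand
```

```bash
python3 -c "
from h import *
go(597,-33,240,1.571)"
```

```text
d [ 53.65 -38.57  -0.89] a [-1.000e-03 -1.000e-03 -1.169e+00] pos [ 254.  -597.8  230.6] [-3.14   0.     0.402] F [-0.41 -0.05 -0.99] t 0.15 q7 -0.02 85.5
```

>>> send_rows --series '[{"ax": 0, "ay": 0, "dx": 4, "dy": -2.9, "dz": -0.9, "az": -0.1, "hand": 0.3}, {"ax": 0, "ay": 0, "dx": 8, "dy": -5.8, "dz": -0.9, "az": -0.2, "hand": 0.4}, {"ax": 0, "ay": 0, "dx": 12, "dy": -8.6, "dz": -0.9, "az": -0.3, "hand": 0.4}, {"ax": 0, "ay": 0, "dx": 16, "dy": -11.5, "dz": -0.9, "az": -0.4, "hand": 0.4}, {"ax": 0, "ay": 0, "dx": 20, "dy": -14.4, "dz": -0.9, "az": -0.5, "hand": 0.4}, {"ax": 0, "ay": 0, "dx": 24, "dy": -17.3, "dz": -0.9, "az": -0.6, "hand": 0.4}, {"ax": 0, "ay": 0, "dx": 28, "dy": -20.1, "dz": -0.9, "az": -0.7, "hand": 0.4}, {"ax": 0, "ay": 0, "dx": 32, "dy": -23, "dz": -0.9, "az": -0.8, "hand": 0.4}, {"ax": 0, "ay": 0, "dx": 36, "dy": -25.9, "dz": -0.9, "az": -0.9, "hand": 0.4}, {"ax": 0, "ay": 0, "dx": 40, "dy": -28.8, "dz": -0.9, "az": -1.0, "hand": 0.4}]'

```text
clock: 1.15
eef_pos: [510.3, -175.0, 240.3]
tool_rot: [-3.142, 0.0, 1.406]
force: [1.1, -0.8, 0.6]
width: 51.1
gripper_force: 0.0
```

```bash
python3 -c "
from h import *
go(597,-33,240,1.571)"
```

```text
d [15.43  6.21  0.03] a [-0.     0.    -0.165] pos [ 510.3 -175.   240.3] [-3.142  0.     1.406] F [ 1.06 -0.83  0.61] t 1.15 q7 -0.04 51.1
```

>>> send_rows --series '[{"ax": 0, "ay": 0, "dx": 4, "dy": 1.6, "dz": 0, "az": -0.06, "hand": 0.4}, {"ax": 0, "ay": 0, "dx": 8, "dy": 3.2, "dz": 0, "az": -0.12, "hand": 0.4}, {"ax": 0, "ay": 0, "dx": 12, "dy": 4.8, "dz": 0, "az": -0.165, "hand": 0.4}, {"ax": 0, "ay": 0, "dx": 15.4, "dy": 6.2, "dz": 0, "az": -0.165, "hand": 0.4}, {"ax": 0, "ay": 0, "dx": 15.4, "dy": 6.2, "dz": 0, "az": -0.165, "hand": 0.4}, {"ax": 0, "ay": 0, "dx": 15.4, "dy": 6.2, "dz": 0, "az": -0.165, "hand": 0.4}]'

```text
clock: 1.75
eef_pos: [596.6, -34.6, 239.8]
tool_rot: [-3.14, 0.0, 1.569]
force: [-0.1, -0.5, 0.2]
width: 51.3
gripper_force: 0.0
```

```bash
python3 -c "
from h import *
import pickle
d=snap('wrist','w1.png');pickle.dump(d,open('w1.pkl','wb'))
go(597,-33,151,1.571)
for X in [(597,-33,178),(602,-2,178),(597,-33,102),(596,-137,102)]: print(proj(d,X))"
```

```text
d [0.33 0.09 8.88] a [-0.001  0.001 -0.005] pos [596.2 -36.2 239.8] [-3.140e+00  1.000e-03  1.566e+00] F [-0.23  0.3   0.  ] t 1.8 q7 -0.18 51.2
[325.22668133 264.48772191]
[335.09934065 208.05089872]
[324.50283426 224.16304007]
[323.15974591 350.08787532]
```

View pics/w1.png

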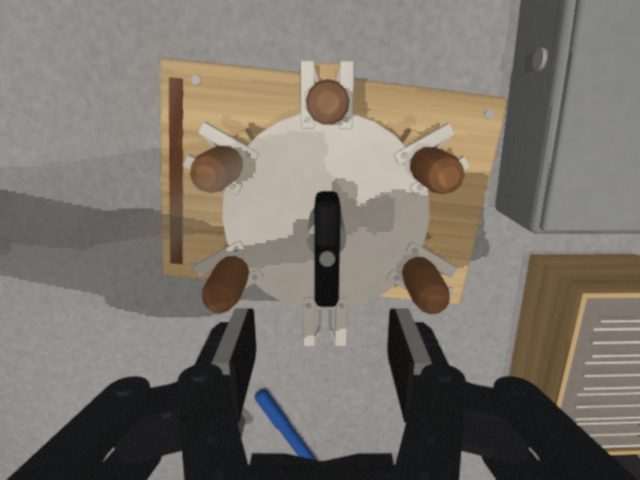

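```bash
python3 -c "
from h import *
import pickle
d=pickle.load(open('w1.pkl','rb'))
for u,v,z in [(327,192,178),(327,306,178),(327,249,178),(326,210,100),(325,346,102),(327,61,102),(162,60,12),(507,99,12),(462,303,12),(162,273,12)]: print(u,v,atz(d,u,v,z).round(1))
print(-np.array(d['R']).T@d['t'], np.array(d['R'])[2])"
```

```text
327 192 [597.8   6.3 178. ]
327 306 [598.  -57.8 178. ]
327 249 [597.9 -24.2 178. ]
326 210 [598.1 -23.2 100. ]
325 346 [ 597.5 -133.2  102. ]
327 61 [598.5  74.1 102. ]
162 60 [461.4  84.   12. ]
507 99 [754.3  52.5  12. ]
462 303 [ 736.  -142.3   12. ]
162 273 [ 437.7 -109.3   12. ]
[595.52892232  49.67400352 381.93969878] [-0.00289591 -0.32338483 -0.94626311]
```

```bash
python3 -c "
from h import *
import pickle
d=snap('wrist');pickle.dump(d,open('w2.pkl','wb'));cv2.imwrite('pics/w2.png',d['pixels'][:,:,::-1])
go(597.5,-32,151,1.571)
g=cv2.cvtColor(d['pixels'],6);m=(g[150:330,327]<45);print(np.where(m)[0][[0,-1]]+150)
h=d['pixels'][60:360,345].astype(int).sum(1);print(np.where(np.abs(np.diff(h))>60)[0]+60)
"
```

```text
d [0.51 0.16 8.89] a [-0.001  0.001 -0.006] pos [596. -37. 240.] [-3.140e+00  1.000e-03  1.565e+00] F [ 0.28  0.39 -0.3 ] t 1.85 q7 -0.18 51.3
[189 302]
[ 83  84  85 118 119 326]
```

>>> send_rows --series '[{"ax": 0, "ay": 0, "dx": 0.5, "dy": 0.16, "dz": 3, "az": -0.005, "hand": 0.4}, {"ax": 0, "ay": 0, "dx": 0.5, "dy": 0.16, "dz": 5, "az": -0.005, "hand": 0.4}, {"ax": 0, "ay": 0, "dx": 0.5, "dy": 0.16, "dz": 7, "az": -0.005, "hand": 0.4}, {"ax": 0, "ay": 0, "dx": 0.5, "dy": 0.16, "dz": 8.9, "az": -0.005, "hand": 0.4}, {"ax": 0, "ay": 0, "dx": 0.5, "dy": 0.16, "dz": 8.9, "az": -0.005, "hand": 0.4}, {"ax": 0, "ay": 0, "dx": 0.5, "dy": 0.16, "dz": 8.9, "az": -0.005, "hand": 0.4}, {"ax": 0, "ay": 0, "dx": 0.5, "dy": 0.16, "dz": 8.9, "az": -0.005, "hand": 0.4}]'

```text
clock: 2.55
eef_pos: [599.1, -31.1, 152.6]
tool_rot: [3.14, 0.0, 1.571]
force: [-0.1, 0.4, -0.1]
width: 50.8
gripper_force: 0.0
```

```bash
python3 -c "
from h import *
import pickle
d=pickle.load(open('w2.pkl','rb'))
for u,v,z in [(327,302,178),(327,189,148),(325,342,102),(345,326,102)]: print(atz(d,u,v,z).round(1))
go(597.5,-32,151,1.571)
"
```

```text
[597.5 -57.  178. ]
[597.8  -0.  148. ]
[ 596.8 -131.4  102. ]
[ 612.3 -117.1  102. ]
d [-0.09 -0.16  0.16] a [ 0.002  0.    -0.   ] pos [599.1 -31.1 152.6] [3.14  0.    1.571] F [-0.15  0.43 -0.14] t 2.55 q7 -0.22 50.8
```

>>> send_rows --series '[{"ax": 0, "ay": 0, "dx": 0, "dy": -0.15, "dz": 0.1, "az": 0, "hand": 0.4}, {"ax": 0, "ay": 0, "dx": 0, "dy": -0.15, "dz": 0.1, "az": 0, "hand": 1}, {"ax": 0, "ay": 0, "dx": 0, "dy": -0.15, "dz": 0.1, "az": 0, "hand": 1}, {"ax": 0, "ay": 0, "dx": 0, "dy": -0.15, "dz": 0.1, "az": 0, "hand": 1}, {"ax": 0, "ay": 0, "dx": 0, "dy": -0.15, "dz": 0.1, "az": 0, "hand": 1}, {"ax": 0, "ay": 0, "dx": 0, "dy": -0.15, "dz": 0.1, "az": 0, "hand": 1}]'

```text
clock: 3.15
eef_pos: [599.5, -30.4, 151.2]
tool_rot: [3.136, -0.0, 1.572]
force: [4.7, 0.1, -0.6]
width: 12.8
gripper_force: 59.2
```

>>> send_rows --series '[{"ax": 0, "ay": 0, "dx": 0, "dy": 0.15, "dz": 0, "az": 0.05, "hand": 1}, {"ax": 0, "ay": 0, "dx": 0, "dy": 0.15, "dz": 0, "az": 0.15, "hand": 1}, {"ax": 0, "ay": 0, "dx": 0, "dy": 0.15, "dz": 0, "az": 0.25, "hand": 1}, {"ax": 0, "ay": 0, "dx": 0, "dy": 0.15, "dz": 0, "az": 0.35, "hand": 1}, {"ax": 0, "ay": 0, "dx": 0, "dy": 0.15, "dz": 0, "az": 0.45, "hand": 1}, {"ax": 0, "ay": 0, "dx": 0, "dy": 0.15, "dz": 0, "az": 0.55, "hand": 1}, {"ax": 0, "ay": 0, "dx": 0, "dy": 0.15, "dz": 0, "az": 0.65, "hand": 1}, {"ax": 0, "ay": 0, "dx": 0, "dy": 0.15, "dz": 0, "az": 0.75, "hand": 1}, {"ax": 0, "ay": 0, "dx": 0, "dy": 0.15, "dz": 0, "az": 0.8, "hand": 1}, {"ax": 0, "ay": 0, "dx": 0, "dy": 0.15, "dz": 0, "az": 0.8, "hand": 1}]'

```text
clock: 4.15
eef_pos: [599.4, -30.3, 151.1]
tool_rot: [3.14, -0.001, 0.772]
force: [0.2, -0.2, 4.0]
width: 12.8
gripper_force: 59.8
```

```bash
python3 -c "
from h import *
go(599.5,-31,151,-.106)
"
```

```text
d [-0.04  0.06  0.01] a [ 0.001 -0.002  0.878] pos [599.4 -30.3 151.1] [ 3.14e+00 -1.00e-03  7.72e-01] F [ 0.16 -0.23  3.97] t 4.15 q7 -0.84 12.8
```

>>> send_rows --series '[{"ax": 0, "ay": 0, "dx": 0, "dy": 0, "dz": 0, "az": 0.05, "hand": 1}, {"ax": 0, "ay": 0, "dx": 0, "dy": 0, "dz": 0, "az": 0.15, "hand": 1}, {"ax": 0, "ay": 0, "dx": 0, "dy": 0, "dz": 0, "az": 0.25, "hand": 1}, {"ax": 0, "ay": 0, "dx": 0, "dy": 0, "dz": 0, "az": 0.35, "hand": 1}, {"ax": 0, "ay": 0, "dx": 0, "dy": 0, "dz": 0, "az": 0.45, "hand": 1}, {"ax": 0, "ay": 0, "dx": 0, "dy": 0, "dz": 0, "az": 0.55, "hand": 1}, {"ax": 0, "ay": 0, "dx": 0, "dy": 0, "dz": 0, "az": 0.65, "hand": 1}, {"ax": 0, "ay": 0, "dx": 0, "dy": 0, "dz": 0, "az": 0.75, "hand": 1}, {"ax": 0, "ay": 0, "dx": 0, "dy": 0, "dz": 0, "az": 0.85, "hand": 1}, {"ax": 0, "ay": 0, "dx": 0, "dy": 0, "dz": 0, "az": 0.88, "hand": 1}]'

```text
clock: 5.15
eef_pos: [599.4, -30.2, 151.2]
tool_rot: [-3.141, -0.002, -0.109]
force: [1.0, -0.2, 4.6]
width: 13.0
gripper_force: 59.9
```

>>> send_rows --series '[{"ax": 0, "ay": 0, "dx": 0, "dy": 0, "dz": 0, "az": 0, "hand": 1}, {"ax": 0, "ay": 0, "dx": 0, "dy": 0, "dz": 0, "az": 0, "hand": 1}, {"ax": 0, "ay": 0, "dx": 0, "dy": 0, "dz": 0, "az": 0, "hand": 1}]'

```text
clock: 5.45
eef_pos: [599.4, -30.1, 151.2]
tool_rot: [-3.141, -0.002, -0.107]
force: [0.3, 0.3, 5.6]
width: 13.2
gripper_force: 60.0
```

>>> send_rows --series '[{"ax": 0, "ay": 0, "dx": 0, "dy": 0, "dz": 0, "az": 0, "hand": 0.4}, {"ax": 0, "ay": 0, "dx": 0, "dy": 0, "dz": 0, "az": 0, "hand": 0.4}, {"ax": 0, "ay": 0, "dx": 0, "dy": 0, "dz": 0, "az": 0, "hand": 0.4}, {"ax": 0, "ay": 0, "dx": 0, "dy": 0, "dz": -1, "az": 0, "hand": 0.4}, {"ax": 0, "ay": 0, "dx": 0, "dy": 0, "dz": -4, "az": 0, "hand": 0.4}, {"ax": 0, "ay": 0, "dx": 0, "dy": 0, "dz": -8, "az": 0, "hand": 0.4}, {"ax": 0, "ay": 0, "dx": 0, "dy": 0, "dz": -9, "az": 0, "hand": 0.4}, {"ax": 0, "ay": 0, "dx": 0, "dy": 0, "dz": -9, "az": 0, "hand": 0.4}]'

```text
clock: 6.25
eef_pos: [599.8, -30.5, 242.9]
tool_rot: [-3.141, -0.005, -0.108]
force: [0.6, -0.4, -0.1]
width: 51.1
gripper_force: 0.0
```

```bash
python3 -c "
from h import *
go(440,322,230,-.106)
"
```

```text
d [-19.69 -33.32   1.21] a [-0.001 -0.005 -0.002] pos [599.8 -30.5 242.9] [-3.141 -0.005 -0.108] F [ 0.64 -0.42 -0.13] t 6.25 q7 -1.54 51.1
```

>>> send_rows --series '[{"ax": 0, "ay": 0, "dx": -2.4, "dy": -4.2, "dz": 0, "az": 0, "hand": 0.4}, {"ax": 0, "ay": 0, "dx": -4.8, "dy": -8.3, "dz": 0, "az": 0, "hand": 0.4}, {"ax": 0, "ay": 0, "dx": -7.2, "dy": -12.5, "dz": 0, "az": 0, "hand": 0.4}, {"ax": 0, "ay": 0, "dx": -9.6, "dy": -16.6, "dz": 0, "az": 0, "hand": 0.4}, {"ax": 0, "ay": 0, "dx": -12, "dy": -20.8, "dz": 0, "az": 0, "hand": 0.4}, {"ax": 0, "ay": 0, "dx": -14.4, "dy": -25, "dz": 0.6, "az": 0, "hand": 0.4}, {"ax": 0, "ay": 0, "dx": -17, "dy": -29, "dz": 1.2, "az": 0, "hand": 0.4}, {"ax": 0, "ay": 0, "dx": -19, "dy": -32.5, "dz": 1.2, "az": 0, "hand": 0.4}, {"ax": 0, "ay": 0, "dx": -19.7, "dy": -33.3, "dz": 1.2, "az": 0, "hand": 0.4}, {"ax": 0, "ay": 0, "dx": -19.7, "dy": -33.3, "dz": 1.2, "az": 0, "hand": 0.4}]'

```text
clock: 7.25
eef_pos: [436.4, 323.4, 227.1]
tool_rot: [3.14, 0.002, -0.104]
force: [-0.5, -0.4, 0.2]
width: 51.2
gripper_force: 0.0
```

>>> send_rows --series '[{"ax": 0, "ay": 0, "dx": 0, "dy": 0, "dz": 0, "az": 0, "hand": 0.4}, {"ax": 0, "ay": 0, "dx": 0, "dy": 0, "dz": 0, "az": 0, "hand": 0.4}]'

```text
clock: 7.45
eef_pos: [439.6, 319.7, 228.1]
tool_rot: [3.14, -0.0, -0.112]
force: [0.5, -0.3, -0.4]
width: 51.4
gripper_force: 0.0
```

```bash
python3 -c "
from h import *
import pickle
d=snap('wrist','w3.png');pickle.dump(d,open('w3.pkl','wb'))
d=snap('top');cv2.imwrite('pics/t3.png',d['pixels'][:,:,::-1])
for z in (88,20): print(proj(pickle.load(open('w3.pkl','rb')),(455,322,z)))
go(455,322,100,-.106)
"
```

```text
[316.2331942  201.13433472]
[316.99347431 182.88723049]
d [ 1.51 -0.36 12.84] a [ 0.001 -0.    -0.005] pos [439.5 320.2 228.3] [ 3.141 -0.    -0.111] F [-0.55  0.31  0.3 ] t 7.55 q7 -2.23 51.2
```

View pics/w3.png

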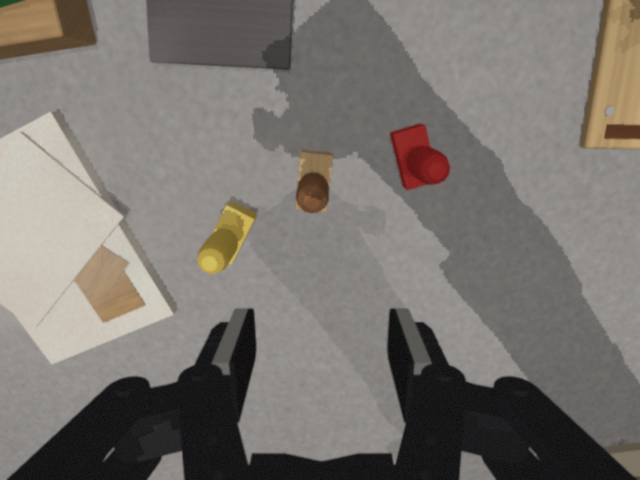

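```bash
python3 -c "
from h import *
import pickle
d=pickle.load(open('w3.pkl','rb'))
p=[atz(d,u,v,20)[:2] for u,v in((300,152),(332,153),(330,212),(297,210))];print(np.round(p,1),np.mean(p,0))
for u,v,z in((313,192,80),(298,192,75),(329,192,75),(313,211,75),(313,175,75)): print(atz(d,u,v,z).round(1))
im=d['pixels'][130:230,265:365,::-1];cv2.imwrite('pics/c3.png',cv2.resize(im,(600,600),interpolation=3))
"
```

```text
[[482.6 333.2]
 [478.8 306.6]
 [428.1 313.6]
 [433.1 342.2]] [455.64544417 323.88169136]
[460.1 323.8  80. ]
[460.2 334.9  75. ]
[457.7 312.4  75. ]
[444.8 325.7  75. ]
[471.4 322.6  75. ]
```

View pics/c3.png

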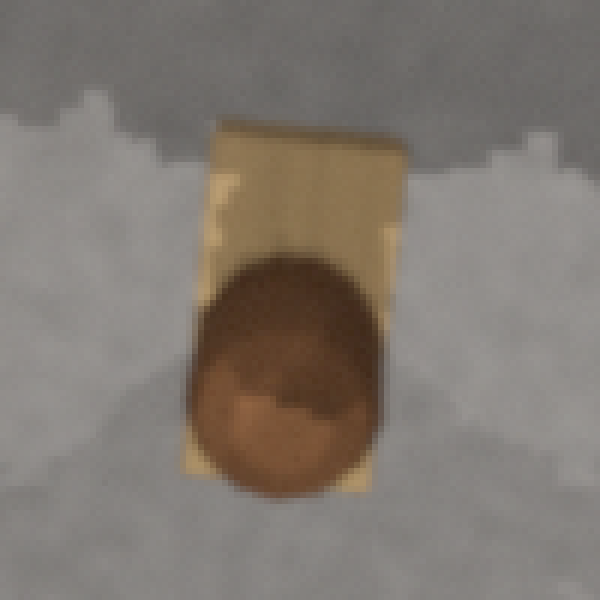

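>>> send_rows --series '[{"ax": 0, "ay": 0, "dx": 0.8, "dy": -0.2, "dz": 3, "az": 0, "hand": 0.4}, {"ax": 0, "ay": 0, "dx": 1.5, "dy": -0.35, "dz": 6, "az": 0, "hand": 0.4}, {"ax": 0, "ay": 0, "dx": 1.5, "dy": -0.35, "dz": 10, "az": 0, "hand": 0.4}, {"ax": 0, "ay": 0, "dx": 1.5, "dy": -0.35, "dz": 11.5, "az": 0, "hand": 0.4}, {"ax": 0, "ay": 0, "dx": 1.5, "dy": -0.35, "dz": 11.5, "az": 0, "hand": 0.4}, {"ax": 0, "ay": 0, "dx": 1.5, "dy": -0.35, "dz": 11.5, "az": 0, "hand": 0.4}, {"ax": 0, "ay": 0, "dx": 1.5, "dy": -0.35, "dz": 11.5, "az": 0, "hand": 0.4}]'

```text
clock: 8.25
eef_pos: [455.0, 324.0, 114.7]
tool_rot: [-3.14, -0.002, -0.109]
force: [-0.2, -0.1, -1.0]
width: 51.2
gripper_force: 0.0
```

```bash
python3 -c "
from h import *
go(455,322,46,-.106)
"
```

```text
d [0.01 0.22 6.87] a [-0.002 -0.002 -0.003] pos [455.  324.  114.7] [-3.14e+00 -2.00e-03 -1.09e-01] F [-0.16 -0.14 -1.05] t 8.25 q7 -2.18 51.2
```

>>> send_rows --series '[{"ax": 0, "ay": 0, "dx": 0, "dy": 0.2, "dz": 2, "az": 0, "hand": 0.4}, {"ax": 0, "ay": 0, "dx": 0, "dy": 0.2, "dz": 4, "az": 0, "hand": 0.4}, {"ax": 0, "ay": 0, "dx": 0, "dy": 0.2, "dz": 6, "az": 0, "hand": 0.4}, {"ax": 0, "ay": 0, "dx": 0, "dy": 0.2, "dz": 6.9, "az": 0, "hand": 0.4}, {"ax": 0, "ay": 0, "dx": 0, "dy": 0.2, "dz": 6.9, "az": 0, "hand": 0.4}, {"ax": 0, "ay": 0, "dx": 0, "dy": 0.2, "dz": 6.9, "az": 0, "hand": 0.4}]'

```text
clock: 8.85
eef_pos: [454.3, 322.2, 45.3]
tool_rot: [-3.14, -0.001, -0.108]
force: [0.8, -0.6, 0.1]
width: 51.4
gripper_force: 0.0
```

>>> send_rows --series '[{"ax": 0, "ay": 0, "dx": 0, "dy": 0, "dz": 0, "az": 0, "hand": 0.5}, {"ax": 0, "ay": 0, "dx": 0, "dy": 0, "dz": 0, "az": 0, "hand": 0.6}, {"ax": 0, "ay": 0, "dx": 0, "dy": 0, "dz": 0, "az": 0, "hand": 0.7}, {"ax": 0, "ay": 0, "dx": 0, "dy": 0, "dz": 0, "az": 0, "hand": 0.85}, {"ax": 0, "ay": 0, "dx": 0, "dy": 0, "dz": 0, "az": 0, "hand": 1}, {"ax": 0, "ay": 0, "dx": 0, "dy": 0, "dz": 0, "az": 0, "hand": 1}, {"ax": 0, "ay": 0, "dx": 0, "dy": 0, "dz": 0, "az": 0, "hand": 1}, {"ax": 0, "ay": 0, "dx": 0, "dy": 0, "dz": 0, "az": 0, "hand": 1}]'

```text
clock: 9.65
eef_pos: [454.0, 322.2, 45.0]
tool_rot: [-3.141, -0.001, -0.108]
force: [0.1, -0.3, 6.2]
width: 23.8
gripper_force: 58.6
```

>>> send_rows --series '[{"ax": 0, "ay": 0, "dx": 0, "dy": 0, "dz": -1, "az": 0, "hand": 1}, {"ax": 0, "ay": 0, "dx": 0, "dy": 0, "dz": -3, "az": 0, "hand": 1}, {"ax": 0, "ay": 0, "dx": 0, "dy": 0, "dz": -6, "az": 0, "hand": 1}, {"ax": 0, "ay": 0, "dx": 0, "dy": 0, "dz": -9, "az": 0, "hand": 1}, {"ax": 0, "ay": 0, "dx": 0, "dy": 0, "dz": -12, "az": 0, "hand": 1}, {"ax": 0, "ay": 0, "dx": 0, "dy": 0, "dz": -13, "az": 0, "hand": 1}, {"ax": 0, "ay": 0, "dx": 0, "dy": 0, "dz": -13, "az": 0, "hand": 1}]'

```text
clock: 10.35
eef_pos: [454.3, 322.3, 175.8]
tool_rot: [-3.139, -0.002, -0.108]
force: [0.2, -0.6, -0.8]
width: 23.7
gripper_force: 58.8
```

```bash
python3 -c "
from h import *
go(460,-15.2,175,-.107)
"
```

```text
d [4.210e+00 3.349e+01 2.000e-02] a [-0.002 -0.002 -0.001] pos [454.3 322.3 175.8] [-3.139e+00 -2.000e-03 -1.080e-01] F [ 0.17 -0.6  -0.83] t 10.35 q7 -2.19 23.7
```

>>> send_rows --series '[{"ax": 0, "ay": 0, "dx": 0.3, "dy": 2.5, "dz": 0, "az": 0, "hand": 1}, {"ax": 0, "ay": 0, "dx": 0.8, "dy": 6.5, "dz": 0, "az": 0, "hand": 1}, {"ax": 0, "ay": 0, "dx": 1.3, "dy": 10.5, "dz": 0, "az": 0, "hand": 1}, {"ax": 0, "ay": 0, "dx": 1.8, "dy": 14.5, "dz": 0, "az": 0, "hand": 1}, {"ax": 0, "ay": 0, "dx": 2.3, "dy": 18.5, "dz": 0, "az": 0, "hand": 1}, {"ax": 0, "ay": 0, "dx": 2.8, "dy": 22.5, "dz": 0, "az": 0, "hand": 1}, {"ax": 0, "ay": 0, "dx": 3.3, "dy": 26.5, "dz": 0, "az": 0, "hand": 1}, {"ax": 0, "ay": 0, "dx": 3.8, "dy": 30, "dz": 0, "az": 0, "hand": 1}, {"ax": 0, "ay": 0, "dx": 4.2, "dy": 32.5, "dz": 0, "az": 0, "hand": 1}, {"ax": 0, "ay": 0, "dx": 4.2, "dy": 33.5, "dz": 0, "az": 0, "hand": 1}]'

```text
clock: 11.35
eef_pos: [458.1, -18.7, 173.1]
tool_rot: [3.14, 0.002, -0.113]
force: [-0.5, 0.0, 0.1]
width: 23.3
gripper_force: 58.9
```

>>> send_rows --series '[{"ax": 0, "ay": 0, "dx": 0, "dy": 0, "dz": 2, "az": 0, "hand": 1}, {"ax": 0, "ay": 0, "dx": 0, "dy": 0, "dz": 4, "az": 0, "hand": 1}, {"ax": 0, "ay": 0, "dx": 0, "dy": 0, "dz": 5, "az": 0, "hand": 1}, {"ax": 0, "ay": 0, "dx": 0, "dy": 0, "dz": 5, "az": 0, "hand": 1}, {"ax": 0, "ay": 0, "dx": 0, "dy": 0, "dz": 5, "az": 0, "hand": 1}]'

```text
clock: 11.85
eef_pos: [459.0, -15.3, 124.2]
tool_rot: [-3.142, 0.001, -0.107]
force: [0.4, 0.5, -0.6]
width: 24.3
gripper_force: 58.9
```

```bash
python3 -c "
from h import *
go(465.2,-15.7,115,-.107)
d=snap('side');im=d['pixels'];p=proj(d,(490,-19,100)).astype(int);print(p)
e=snap('wrist');
a=cv2.resize(im[p[1]-60:p[1]+60,p[0]-60:p[0]+60],(400,400),interpolation=3)
b=cv2.resize(e['pixels'][100:400,170:470],(400,400),interpolation=3)
cv2.imwrite('pics/s4.png',np.hstack([a,b])[:,:,::-1])
"
```

```text
d [ 0.62 -0.02  0.92] a [-0.     0.001 -0.   ] pos [459.  -15.3 124.2] [-3.142e+00  1.000e-03 -1.070e-01] F [ 0.39  0.51 -0.57] t 11.85 q7 -1.55 24.3
[332 255]
```

View pics/s4.png

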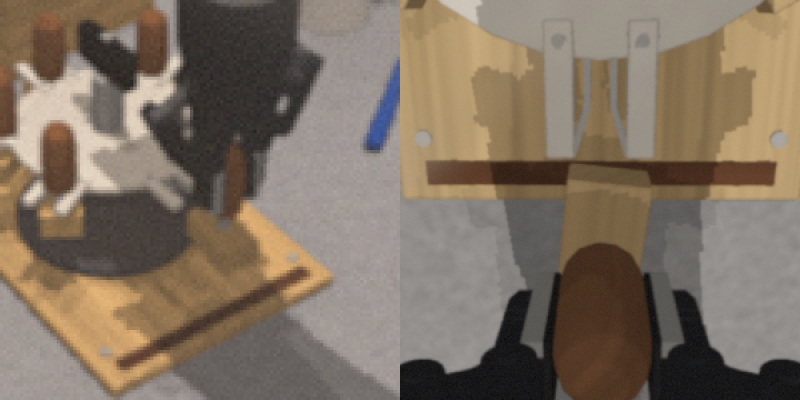

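>>> send_rows --series '[{"ax": 0, "ay": 0, "dx": 0.6, "dy": 0, "dz": 0.5, "az": 0, "hand": 1}, {"ax": 0, "ay": 0, "dx": 1.2, "dy": 0, "dz": 0.9, "az": 0, "hand": 1}, {"ax": 0, "ay": 0, "dx": 1.8, "dy": 0, "dz": 0.9, "az": 0, "hand": 1}, {"ax": 0, "ay": 0, "dx": 1.8, "dy": 0, "dz": 0.9, "az": 0, "hand": 1}, {"ax": 0, "ay": 0, "dx": 1.8, "dy": 0, "dz": 0.9, "az": 0, "hand": 1}, {"ax": 0, "ay": 0, "dx": 1.8, "dy": 0, "dz": 0.9, "az": 0, "hand": 1}]'

```text
clock: 12.55
eef_pos: [476.8, -17.7, 115.3]
tool_rot: [3.142, 0.0, -0.108]
force: [-0.6, 0.1, -0.4]
width: 24.0
gripper_force: 58.9
```

```bash
python3 -c "
from h import *
go(521.4,-21.7,115,-.107)
"
```

```text
d [ 4.48 -0.09  0.03] a [ 0.     0.    -0.001] pos [476.8 -17.7 115.3] [ 3.142  0.    -0.108] F [-0.62  0.09 -0.4 ] t 12.55 q7 -1.54 24.0
```

>>> send_rows --series '[{"ax": 0, "ay": 0, "dx": 0.4, "dy": -0.05, "dz": 0, "az": 0, "hand": 1}, {"ax": 0, "ay": 0, "dx": 0.8, "dy": -0.09, "dz": 0, "az": 0, "hand": 1}, {"ax": 0, "ay": 0, "dx": 1.2, "dy": -0.09, "dz": 0, "az": 0, "hand": 1}, {"ax": 0, "ay": 0, "dx": 1.5, "dy": -0.09, "dz": 0, "az": 0, "hand": 1}, {"ax": 0, "ay": 0, "dx": 1.8, "dy": -0.09, "dz": 0, "az": 0, "hand": 1}, {"ax": 0, "ay": 0, "dx": 2.1, "dy": -0.09, "dz": 0, "az": 0, "hand": 1}, {"ax": 0, "ay": 0, "dx": 2.4, "dy": -0.09, "dz": 0, "az": 0, "hand": 1}, {"ax": 0, "ay": 0, "dx": 2.4, "dy": -0.09, "dz": 0, "az": 0, "hand": 1}]'

```text
clock: 13.35
eef_pos: [501.6, -19.5, 115.3]
tool_rot: [-3.142, -0.001, -0.108]
force: [0.7, -0.1, -1.5]
width: 23.5
gripper_force: 58.9
```

>>> send_rows --series '[{"ax": 0, "ay": 0, "dx": 0.2, "dy": 0, "dz": 0, "az": 0, "hand": 1}, {"ax": 0, "ay": 0, "dx": 0.4, "dy": 0, "dz": 0, "az": 0, "hand": 1}, {"ax": 0, "ay": 0, "dx": 0.6, "dy": 0, "dz": 0, "az": 0, "hand": 1}, {"ax": 0, "ay": 0, "dx": 0.6, "dy": 0, "dz": 0, "az": 0, "hand": 1}]'

```text
clock: 13.75
eef_pos: [505.6, -19.9, 114.9]
tool_rot: [3.142, 0.003, -0.108]
force: [-2.5, -0.6, -1.4]
width: 23.5
gripper_force: 58.9
```

>>> send_rows --series '[{"ax": 0, "ay": 0, "dx": 0.2, "dy": 0, "dz": 0, "az": 0, "hand": 1}, {"ax": 0, "ay": 0, "dx": 0.4, "dy": 0, "dz": 0, "az": 0, "hand": 1}, {"ax": 0, "ay": 0, "dx": 0.6, "dy": 0, "dz": 0, "az": 0, "hand": 1}, {"ax": 0, "ay": 0, "dx": 0.8, "dy": 0, "dz": 0, "az": 0, "hand": 1}, {"ax": 0, "ay": 0, "dx": 1.0, "dy": 0, "dz": 0, "az": 0, "hand": 1}, {"ax": 0, "ay": 0, "dx": 1.1, "dy": 0, "dz": 0, "az": 0, "hand": 1}, {"ax": 0, "ay": 0, "dx": 1.1, "dy": 0, "dz": 0, "az": 0, "hand": 1}]'

```text
clock: 14.45
eef_pos: [518.5, -21.3, 115.4]
tool_rot: [-3.142, -0.001, -0.108]
force: [-1.4, -0.4, -1.3]
width: 24.0
gripper_force: 58.9
```

```bash
python3 -c "
from h import *
go(521.4,-21.7,115,-.107)
"
```

```text
d [0.29 0.01 0.04] a [-0.    -0.001 -0.001] pos [518.5 -21.3 115.4] [-3.142e+00 -1.000e-03 -1.080e-01] F [-1.38 -0.36 -1.35] t 14.45 q7 -1.54 24.0
```

>>> send_rows --series '[{"ax": 0, "ay": 0, "dx": 0.1, "dy": 0, "dz": 0, "az": 0, "hand": 1}, {"ax": 0, "ay": 0, "dx": 0.2, "dy": 0, "dz": 0, "az": 0, "hand": 1}, {"ax": 0, "ay": 0, "dx": 0.2, "dy": 0, "dz": 0, "az": 0, "hand": 1}]'

```text
clock: 14.75
eef_pos: [518.9, -21.3, 115.3]
tool_rot: [-3.142, 0.002, -0.108]
force: [-5.1, 0.1, 1.4]
width: 23.6
gripper_force: 59.0
```

>>> send_rows --series '[{"ax": 0, "ay": 0, "dx": 0.1, "dy": 0, "dz": 0, "az": 0, "hand": 1}, {"ax": 0, "ay": 0, "dx": 0.1, "dy": 0, "dz": 0, "az": 0, "hand": 1}, {"ax": 0, "ay": 0, "dx": 0.1, "dy": 0, "dz": 0, "az": 0, "hand": 1}]'

```text
clock: 15.05
eef_pos: [519.0, -21.4, 115.2]
tool_rot: [-3.142, 0.004, -0.108]
force: [-6.1, 0.7, 4.0]
width: 23.8
gripper_force: 59.2
```

>>> send_rows --series '[{"ax": 0, "ay": 0, "dx": 0.1, "dy": 0, "dz": 0, "az": 0, "hand": 1}, {"ax": 0, "ay": 0, "dx": 0.1, "dy": 0, "dz": 0, "az": 0, "hand": 1}, {"ax": 0, "ay": 0, "dx": 0.1, "dy": 0, "dz": 0, "az": 0, "hand": 1}]'

```text
clock: 15.35
eef_pos: [519.2, -21.4, 115.1]
tool_rot: [-3.142, 0.005, -0.108]
force: [-7.5, 0.8, 4.8]
width: 23.7
gripper_force: 59.3
```

```bash
python3 -c "
from h import *
go(521.4,-21.7,111,-.107)
d=snap('side');im=d['pixels'];p=proj(d,(521,-21,100)).astype(int)
e=snap('wrist');
a=cv2.resize(im[p[1]-40:p[1]+40,p[0]-40:p[0]+40],(400,400),interpolation=3)
b=cv2.resize(e['pixels'][140:340,220:420],(400,400),interpolation=3)
cv2.imwrite('pics/s5.png',np.hstack([a,b])[:,:,::-1])
"
```

```text
d [0.23 0.   0.41] a [-0.     0.005 -0.001] pos [519.2 -21.4 115.1] [-3.142  0.005 -0.108] F [-7.52  0.79  4.82] t 15.35 q7 -1.54 23.7
```

View pics/s5.png

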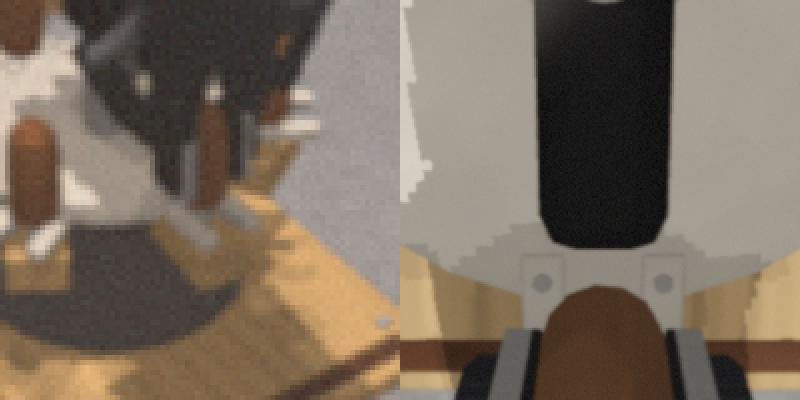

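>>> send_rows --series '[{"ax": 0, "ay": 0, "dx": -0.05, "dy": 0, "dz": 0.1, "az": 0, "hand": 1}, {"ax": 0, "ay": 0, "dx": -0.05, "dy": 0, "dz": 0.2, "az": 0, "hand": 1}, {"ax": 0, "ay": 0, "dx": -0.05, "dy": 0, "dz": 0.3, "az": 0, "hand": 1}, {"ax": 0, "ay": 0, "dx": -0.05, "dy": 0, "dz": 0.3, "az": 0, "hand": 1}, {"ax": 0, "ay": 0, "dx": -0.05, "dy": 0, "dz": 0.3, "az": 0, "hand": 1}]'

```text
clock: 15.95
eef_pos: [519.1, -21.4, 112.2]
tool_rot: [-3.141, 0.004, -0.108]
force: [-8.0, 0.8, 4.3]
width: 23.5
gripper_force: 59.5
```

>>> send_rows --series '[{"ax": 0, "ay": 0, "dx": 0, "dy": 0, "dz": 0.1, "az": 0, "hand": 1}, {"ax": 0, "ay": 0, "dx": 0, "dy": 0, "dz": 0.1, "az": 0, "hand": 1}, {"ax": 0, "ay": 0, "dx": 0, "dy": 0, "dz": 0.1, "az": 0, "hand": 1}]'

```text
clock: 16.25
eef_pos: [519.1, -21.4, 111.2]
tool_rot: [-3.141, 0.004, -0.108]
force: [-6.5, 0.6, 3.5]
width: 23.9
gripper_force: 59.5
```

>>> send_rows --series '[{"ax": 0, "ay": 0, "dx": -0.1, "dy": 0, "dz": 0.1, "az": 0, "hand": 1}, {"ax": 0, "ay": 0, "dx": -0.1, "dy": 0, "dz": 0.1, "az": 0, "hand": 1}, {"ax": 0, "ay": 0, "dx": -0.1, "dy": 0, "dz": 0.1, "az": 0, "hand": 1}]'

```text
clock: 16.55
eef_pos: [519.1, -21.3, 110.9]
tool_rot: [-3.141, 0.002, -0.108]
force: [-6.5, 1.7, 8.8]
width: 23.5
gripper_force: 60.2
```

>>> send_rows --series '[{"ax": 0, "ay": 0, "dx": 0, "dy": 0, "dz": 0.05, "az": 0, "hand": 1}, {"ax": 0, "ay": 0, "dx": 0, "dy": 0, "dz": 0.05, "az": 0, "hand": 1}, {"ax": 0, "ay": 0, "dx": 0, "dy": 0, "dz": 0.05, "az": 0, "hand": 1}]'

```text
clock: 16.85
eef_pos: [519.1, -21.3, 110.9]
tool_rot: [-3.141, 0.002, -0.108]
force: [-8.6, 0.7, 13.2]
width: 23.9
gripper_force: 60.3
```

>>> send_rows --series '[{"ax": 0, "ay": 0, "dx": 0, "dy": 0, "dz": 0, "az": 0, "hand": 1}, {"ax": 0, "ay": 0, "dx": 0, "dy": 0, "dz": 0, "az": 0, "hand": 1}, {"ax": 0, "ay": 0, "dx": 0, "dy": 0, "dz": 0, "az": 0, "hand": 1}, {"ax": 0, "ay": 0, "dx": 0, "dy": 0, "dz": 0, "az": 0, "hand": 1}]'

```text
clock: 17.25
eef_pos: [519.1, -21.4, 110.9]
tool_rot: [-3.141, 0.002, -0.108]
force: [-7.4, 0.9, 13.0]
width: 23.8
gripper_force: 60.3
```

>>> send_rows --series '[{"ax": 0, "ay": 0, "dx": -0.1, "dy": 0, "dz": 0, "az": 0, "hand": 1}, {"ax": 0, "ay": 0, "dx": -0.1, "dy": 0, "dz": 0, "az": 0, "hand": 1}, {"ax": 0, "ay": 0, "dx": -0.1, "dy": 0, "dz": 0, "az": 0, "hand": 1}]'

```text
clock: 17.55
eef_pos: [519.0, -21.3, 110.9]
tool_rot: [-3.141, 0.0, -0.108]
force: [-6.9, 0.8, 11.1]
width: 23.7
gripper_force: 60.3
```

>>> send_rows --series '[{"ax": 0, "ay": 0, "dx": -0.1, "dy": 0, "dz": 0.02, "az": 0, "hand": 1}, {"ax": 0, "ay": 0, "dx": -0.1, "dy": 0, "dz": 0.02, "az": 0, "hand": 1}, {"ax": 0, "ay": 0, "dx": -0.1, "dy": 0, "dz": 0.02, "az": 0, "hand": 1}]'

```text
clock: 17.85
eef_pos: [519.0, -21.4, 110.9]
tool_rot: [-3.141, -0.002, -0.108]
force: [-5.8, -0.3, 10.8]
width: 23.9
gripper_force: 60.3
```

>>> send_rows --series '[{"ax": 0, "ay": 0, "dx": -0.1, "dy": 0, "dz": 0.02, "az": 0, "hand": 1}, {"ax": 0, "ay": 0, "dx": -0.1, "dy": 0, "dz": 0.04, "az": 0, "hand": 1}, {"ax": 0, "ay": 0, "dx": -0.1, "dy": 0, "dz": 0.04, "az": 0, "hand": 1}]'

```text
clock: 18.15
eef_pos: [518.9, -21.3, 110.9]
tool_rot: [-3.141, -0.004, -0.108]
force: [-4.2, 1.6, 12.6]
width: 23.7
gripper_force: 60.3
```

>>> send_rows --series '[{"ax": 0, "ay": 0, "dx": 0, "dy": 0, "dz": 0.02, "az": 0, "hand": 1}, {"ax": 0, "ay": 0, "dx": 0, "dy": 0, "dz": 0.02, "az": 0, "hand": 1}, {"ax": 0, "ay": 0, "dx": 0, "dy": 0, "dz": 0.02, "az": 0, "hand": 1}]'

```text
clock: 18.45
eef_pos: [519.0, -21.4, 110.8]
tool_rot: [-3.141, -0.004, -0.108]
force: [-4.1, -0.2, 14.0]
width: 23.5
gripper_force: 60.3
```

>>> send_rows --series '[{"ax": 0, "ay": 0, "dx": 0, "dy": 0, "dz": 0.015, "az": 0, "hand": 1}, {"ax": 0, "ay": 0, "dx": 0, "dy": 0, "dz": 0.015, "az": 0, "hand": 1}, {"ax": 0, "ay": 0, "dx": 0, "dy": 0, "dz": 0.015, "az": 0, "hand": 1}, {"ax": 0, "ay": 0, "dx": 0, "dy": 0, "dz": 0.015, "az": 0, "hand": 1}, {"ax": 0, "ay": 0, "dx": 0, "dy": 0, "dz": 0.015, "az": 0, "hand": 1}]'

```text
clock: 18.95
eef_pos: [519.0, -21.3, 110.8]
tool_rot: [-3.141, -0.004, -0.108]
force: [-5.5, 0.2, 16.2]
width: 24.0
gripper_force: 60.3
```

>>> send_rows --series '[{"ax": 0, "ay": 0, "dx": 0, "dy": 0, "dz": -0.04, "az": 0, "hand": 1}, {"ax": 0, "ay": 0, "dx": 0, "dy": 0, "dz": -0.08, "az": 0, "hand": 1}, {"ax": 0, "ay": 0, "dx": 0, "dy": 0, "dz": -0.08, "az": 0, "hand": 1}, {"ax": 0, "ay": 0, "dx": 0, "dy": 0, "dz": -0.08, "az": 0, "hand": 1}]'

```text
clock: 19.35
eef_pos: [518.9, -21.3, 110.9]
tool_rot: [-3.141, -0.003, -0.108]
force: [-3.8, -0.8, 9.0]
width: 23.7
gripper_force: 59.9
```

>>> send_rows --series '[{"ax": 0, "ay": 0, "dx": 0, "dy": 0, "dz": -0.04, "az": 0, "hand": 1}, {"ax": 0, "ay": 0, "dx": 0, "dy": 0, "dz": -0.04, "az": 0, "hand": 1}, {"ax": 0, "ay": 0, "dx": 0, "dy": 0, "dz": -0.04, "az": 0.0, "hand": 0.6}, {"ax": 0, "ay": 0, "dx": 0, "dy": 0, "dz": -0.04, "az": 0, "hand": 0.5}, {"ax": 0, "ay": 0, "dx": 0, "dy": 0, "dz": -0.04, "az": 0, "hand": 0.4}, {"ax": 0, "ay": 0, "dx": 0, "dy": 0, "dz": -0.04, "az": 0, "hand": 0.4}, {"ax": 0, "ay": 0, "dx": 0, "dy": 0, "dz": -0.04, "az": 0, "hand": 0.4}]'

```text
clock: 20.05
eef_pos: [517.6, -21.2, 110.0]
tool_rot: [-3.142, -0.0, -0.108]
force: [-0.1, -0.3, -0.5]
width: 50.9
gripper_force: 0.0
```

Released. I'll lift straight up and back away to check.

>>> send_rows --series '[{"ax": 0, "ay": 0, "dx": 0, "dy": 0, "dz": -1, "az": 0, "hand": 0.4}, {"ax": 0, "ay": 0, "dx": 0, "dy": 0, "dz": -3, "az": 0, "hand": 0.4}, {"ax": 0, "ay": 0, "dx": 0, "dy": 0, "dz": -6, "az": 0, "hand": 0.4}, {"ax": 0, "ay": 0, "dx": 0, "dy": 0, "dz": -9, "az": 0, "hand": 0.4}, {"ax": 0, "ay": 0, "dx": -3, "dy": 0, "dz": -12, "az": 0, "hand": 0.4}, {"ax": 0, "ay": 0, "dx": -7, "dy": 0, "dz": -12, "az": 0, "hand": 0.4}, {"ax": 0, "ay": 0, "dx": -7, "dy": 0, "dz": -12, "az": 0, "hand": 0.4}, {"ax": 0, "ay": 0, "dx": -7, "dy": 0, "dz": -12, "az": 0, "hand": 0.4}, {"ax": 0, "ay": 0, "dx": -7, "dy": 0, "dz": -12, "az": 0, "hand": 0.4}]'

```text
clock: 20.95
eef_pos: [448.9, -13.6, 230.6]
tool_rot: [-3.141, -0.002, -0.108]
force: [-0.2, -0.9, -0.1]
width: 51.2
gripper_force: 0.0
```

```bash
python3 -c "
from h import *
d=snap('side');im=d['pixels'];p=proj(d,(540,-21,100)).astype(int)
e=snap('wrist');
a=cv2.resize(im[p[1]-60:p[1]+60,p[0]-60:p[0]+60],(400,400),interpolation=3)
b=cv2.resize(e['pixels'][0:300,170:470],(400,400),interpolation=3)
cv2.imwrite('pics/s6.png',np.hstack([a,b])[:,:,::-1])
for r in (78.5,104): 
  for z in(102,150): print(proj(e,(599.4-r*.994,-30.1+r*.107,z)))
"
```

```text
[322.61412098 116.25040103]
[322.95855825 119.31129376]
[322.61549235 156.95166825]
[322.94795375 168.28954492]
```

View pics/s6.png

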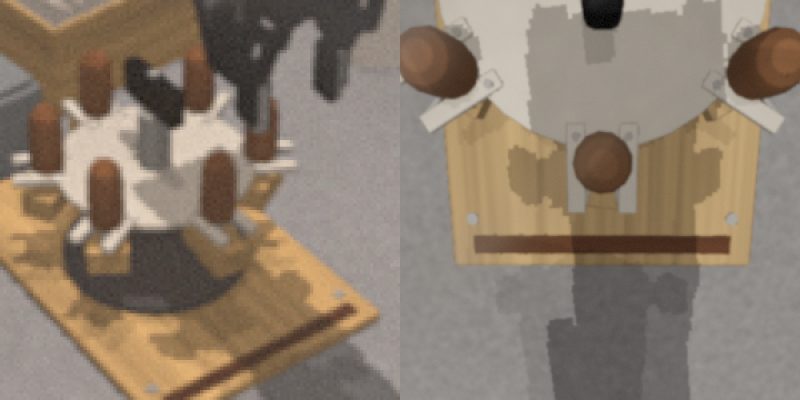

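```bash
python3 -c "
from h import *
print(finish_job())"
```

```text
the job is handed in; nothing more can be done
None
```

The stamp hangs upright, let go, in the fork at the front of the board; I pressed it down with about 16 N and stopped at the slot's end by feel. The last picture shows the five others still hanging, and the job is handed in with no verdict returned.

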